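# Clear the tape unwinder and hold its tension arm back for a new roll

## Task

The roll on the tape unwinder is used up. Lift the empty cardboard core up off the spindle and put it in the wooden tray with the other empties; then swing the unwinder's sprung tension arm right back against its outer stop, so that a colleague can drop the full roll on, and finish while still holding the arm there. Leave the full roll and the thread spools on the bench where they are.

Things in the scene. Friction and masses are not known exactly. Their poses are not given: they have to be found in the camera images.
- unwinder: tape unwinder fixed to the bench: grey base plate 212 x 200 x 11 mm with an aluminium turntable (136 mm wide, top at 18 mm) under a steel spindle. Origin on the bench on the spindle's axis, z up. Plate from x = -80 to 132, y = -78 to 122 mm; arm pivot at (95, 85), guide post 53 mm high at (-62, 83), knob of the resting arm at (0, 50) mm: the core is free for fingers on its -x and +x sides
- spindle_top (a point): centre of the tip of the spindle, a steel post 21 mm thick, 74 mm above the bench
- pivot_axis (a point): on the vertical axis of the tension arm's pivot, 64 mm above the bench
- tension_arm (a joint): sprung tension arm, a cage of two plates with two white rollers, 24 to 65 mm above the bench. Angle in rad: 0 at rest on the inner stop (end near the spindle), growing as the end swings outward, away from the spindle (clockwise from above), to the outer stop at 0.70. The spring drives it back to 0 unless held: 3 N at the knob at rest, 7 N at the outer stop
- knob_mid (a point): middle of the black round knob standing upright on the end of the tension arm: 18 mm thick, from 66 to 96 mm above the bench, this point at 81 mm, 101 mm from the pivot axis; it moves with the arm, and can be gripped from above or pushed from the spindle's side
- core: empty cardboard core standing loose over the spindle on the turntable: a tube 38 mm outside, 27 mm bore, 50 mm long, 30 g. Origin at the centre of its lower end, z along the tube
- tray: wooden tray fixed on the bench, 170 (x) x 120 (y) x 28 mm, walls 4 mm, floor 4 mm thick; origin under its centre. Two other empty cores, 38 mm wide and reaching 54 mm above the bench, stand fixed in it at (-55, 30) and (-52, -24) mm; the rest of the tray is empty
- tray_space (a point): middle of the tray's empty part, on its floor, 4 mm above the bench, at (25, 0) mm in the tray's frame
- full_roll: full roll of white paper tape lying on the bench, 150 mm across, 50 mm high, with a 27 mm bore; leave it. Origin at the centre of its underside
- linen_spool: wooden spool of pale thread, 40 mm wide, 50 mm high, standing on the bench; leave it. Origin at the centre of its underside
- red_spool: wooden spool of dark red thread, 40 mm wide, 50 mm high, standing on the bench; leave it. Origin at the centre of its underside
There are look-alikes about, which are no part of the job. Leave any green, pink or purple look-alike of the core alone.

How it is judged:
On the way, in this order (a step that is already met when the one before it is completed fails the run):
1. the empty core is lifted clear above the spindle (height (world z) of core above 0.08 m and contact force between the fingers and core above 0.5 N), for 0.1 s.
2. the core lies or stands in the tray, let go (x of core in the frame of tray between -0.085 and 0.085 m and y of core in the frame of tray between -0.06 and 0.06 m and height (world z) of core below 0.03 m and contact force between core and tray above 0.05 N and contact force between the fingers and core below 0.05 N and linear speed of core below 0.05 m/s), for 0.2 s.
At the end, for the whole second after the job is handed in: The robot is holding the tension arm at its outer stop (joint over 0.64 of 0.70 rad, its fingers on it with more than 2 N) and keeps it there; the empty core rests in the tray, within its walls and let go (value of joint tension_arm above 0.64 rad and contact force between the fingers and tension_arm above 2 N and x of core in the frame of tray between -0.085 and 0.085 m and y of core in the frame of tray between -0.06 and 0.06 m and height (world z) of core below 0.03 m and contact force between core and tray above 0.05 N and contact force between the arm and core below 0.05 N and linear speed of core below 0.05 m/s and contact force between core and tension_arm below 0.05 N); the arm keeps its last pose, push and grip.
It fails at once if the full roll was moved more than 25 mm (distance of full_roll from where it was at the start of the episode above 0.025 m).
It fails at once if a thread spool was moved more than 25 mm (distance of any of linen_spool, red_spool from where it was at the start of the episode above 0.025 m).
It also fails if it takes over 48 s, if anything falls off the work surface, if the arm or the gripper's body presses on something with over 40 N, if the wrist force passes 120 N, or if a joint passes its speed limit or range.

## Robot

A 6-joint arm with a two-finger parallel gripper is mounted at the origin on the work surface; the furniture and walls round the work are solid. World frame = base frame: x ahead of the robot, y to its left, z up, the work surface at z = 0. Lengths are in m, angles in rad, forces in N, time in s.
With the tool pointing down it reaches from about 0.25 to 0.725 m from the base axis. Payload 4 kg.
Tool frame: the origin (TCP) lies between the finger pads; the fingertips stand 25 mm ahead of it and the grasp point (between the pads) lies 6 mm ahead of it; z points along the fingers, y is the line along which they close (so a half turn about z gives the same grasp; the last joint's range is limited). The gripper opens to 85 mm and grips with 20 to 120 N. Pads are 22 mm wide; open, the fingers measure 114 mm over their backs; the gripper's body (76 mm by 85 mm) begins 54 mm behind the grasp point. The pads swing forward as they close: fully open they stand 13 mm farther back than shut.
Start: joints at [1.241, 0.241, 0.005, 1.335, 0, 1.571], TCP at [0.162, 0.473, 0.256] pointing down, gripper open.
Joint ranges: [-2.72, 2.72], [-1.05, 1.87], [-1.09, 1.28], [-1.99, 2.15], [-1.42, 1.44], [-3.14, 3.14]. Speed limits (rad/s): [2.79, 2.79, 3.14, 3.14, 3.14, 3.14].

## Interface

Orientations are given as [roll, pitch, yaw] about the fixed x, y, z axes, in that order (R = Rz(yaw) Ry(pitch) Rx(roll)).
In Python, from bench import ctrl, viewer, nets gives the robot as it stands. The module is installed in compiled form; this text tells all that it offers.
- The arm moves only by the tool move_arm, never from a script. Its argument "series" is text: rows parted by semicolons, each of 7 numbers parted by spaces: the shift along the tool's x, y, z in m, then the turn, a rotation vector about the tool's x, y, z in rad, then the gripper's target within -1 to 1 (fully open at 1, half-way at 0, shut at -1). A call has 1 to 20 rows; each row shifts and turns the commanded pose from where the row before left it, along the tool's axes as they then stand; what a row does not reach is not made up. A row lasts 1/10 s, in which the tool goes at most 50 mm and 8.59 degrees, less where a joint would pass 70% of its speed; a pose out of reach is approached as far as the arm can. A call is refused whole if a number of a shift passes 0.05 or a number of a turn 0.15, either way. A call with a gripper value outside its range is refused whole. The fingers move at their own pace and stop on an object; the grip force is fixed at half the most. Time passes only in rows, so rows that do not move let the fingers close. It gives the time, the measured TCP pose, the force and the opening at its end, in the units of the state.
- ctrl.state(): the state, without advancing time (a new reading comes with each control period).
- viewer.read_camera(name): name is "side" or "top" or "wrist"; returns a dict with "color" (384x512x3 uint8, blue, green, red), "range_z" (384x512 float32, m along the optical axis (not along the pixel's ray), 0 where there is no reading), "vertical_fov" (degrees; the focal length in pixels is half the picture's height over the tangent of half this angle, whatever the lens; pixels are square), "cx", "cy" (the principal point, pixels), "world_from_camera" (4x4, takes a point from camera to world coordinates). Camera axes: x right, y down, z forward; pixel columns grow to the right and rows downward; lengths in m; the calibration is good to about 2 mm. A picture is of the moment at which its call begins.
- ctrl.sign_off(): hands the job in, once; it reports no verdict.
Trained networks look in a picture, given as the dict that the camera call returned (one of the last four; its "shot" number tells which), for a name from the list of things; names that differ only in an ending like _2 or _b are one class to them, and where a whole thing is asked for, a point or a joint stands for the part that bears it (a point fixed in the world has none). Each returns a list of dicts, best first, with "conf" (0 to 1); they miss things now and then, are a little off and sometimes report something else, mostly with a low value. They report only what shows in the picture. A call takes as long as a camera call. They do not tell look-alikes from the thing itself.
- nets.find_in(picture, target): "bbox" ([centre column, centre row, width, height] in pixels, round what is visible of it).
- nets.silhouettes(picture, target): "region" (384x512 bool, what is visible of it) and "bbox" ([centre column, centre row, width, height] in pixels, round what is visible of it).
The state is a dict: "t": time; "joints": joint angles; "joint_vel": joint speeds; "effort": joint torques, N m; "eef_pos": TCP position; "ee_rot": TCP orientation; "wrist_force": force on the tool from outside, world axes, zero at the start; "ft_torque": the same for the moment, N m; "finger_gap": finger opening in m.
Only numpy, scipy, OpenCV 4.12 (cv2) and the standard library are available. Lean on these libraries where they do the work, as an engineer would, in place of code of your own. Each camera call takes 0.05 s, during which the arm holds its last target. There are 200 camera calls.

## Working session

There is one attempt and no reset: what is moved stays moved. The work goes in short steps, Python scripts to look and compute and a tool call to move; the robot and the scene stay as the last step left them, time stands still between calls to the robot, and variables do not carry over. Pictures are saved under pics/ and viewed, on a budget of 10 in all, crops included, one or two more only if the job needs it, and the job is handed in when it is done.

Besides the shell and the picture viewer there is one more tool, called by a JSON object that holds its "op" and its "data", one argument or row to a line. move_arm: Moves the arm, as the interface text tells. Its arguments: {"type":"object","properties":{"series":{"type":"string"}},"required":["series"]}

```bash
mkdir -p pics
cat > h.py <<'E'
from bench import ctrl, viewer, nets
import numpy as np, cv2
def f(p): return p["color"].shape[0]/2/np.tan(np.radians(p["vertical_fov"])/2)
def pts(p,uv):
    uv=np.atleast_2d(uv).astype(float); r=p["range_z"]; z=r[uv[:,1].astype(int),uv[:,0].astype(int)]
    c=np.c_[(uv[:,0]-p["cx"])/f(p)*z,(uv[:,1]-p["cy"])/f(p)*z,z,np.ones(len(z))]
    return (p["world_from_camera"]@c.T).T[:,:3]
def mask_pts(p,m):
    v,u=np.nonzero(m&(p["range_z"]>0)); return pts(p,np.c_[u,v])
E
cat > a.py <<'E'
from h import *
s=ctrl.state(); print(s["t"],s["eef_pos"],s["ee_rot"],s["wrist_force"],s["finger_gap"])
ims=[]
for n in ("top","side"):
    p=viewer.read_camera(n); im=p["color"].copy()
    print(n,p["vertical_fov"],np.round(p["world_from_camera"],3).tolist())
    for t in ("unwinder","core","tray","tension_arm","knob_mid","full_roll","linen_spool","red_spool"):
        for d in nets.silhouettes(p,t)[:4]:
            w=mask_pts(p,d["region"])
            if len(w)<5: continue
            hi=w[w[:,2]>np.percentile(w[:,2],95)-.006]
            print(n,t,round(d["conf"],2),np.round(d["bbox"]).astype(int).tolist(),"med",np.round(np.median(w,0),3),"top",np.round((hi.min(0)+hi.max(0))/2,3),"ext",np.round(np.ptp(hi,axis=0),3))
    ims.append(im); cv2.imwrite(f"pics/{n}0.png",cv2.resize(im,(800,600)))
E
python3 a.py
```

```text
0.0 [0.16173792 0.47251477 0.25540388] [-3.13952825e+00 -1.46656612e-05  2.81181217e+00] [-0.28661179 -0.37434502  0.46377243] 0.08548390602688626
top 46.220818796954354 [[-0.008, -0.997, 0.073, 0.425], [-1.0, 0.01, 0.017, -0.018], [-0.017, -0.073, -0.997, 1.529], [0.0, 0.0, 0.0, 1.0]]
top unwinder 0.56 [270, 197, 69, 67] med [ 0.52  -0.035  0.014] top [ 0.537 -0.012  0.079] ext [0.107 0.11  0.045]
top unwinder 0.44 [252, 186, 21, 36] med [0.561 0.02  0.065] top [ 0.492 -0.011  0.097] ext [0.016 0.01  0.009]
top core 0.6 [290, 140, 7, 17] med [ 0.709 -0.111  0.031] top [ 0.709 -0.111  0.052] ext [0.038 0.033 0.01 ]
top core 0.58 [278, 205, 8, 8] med [ 0.485 -0.066  0.061] top [ 0.491 -0.063  0.071] ext [0.019 0.029 0.011]
top core 0.55 [221, 223, 10, 11] med [0.431 0.137 0.047] top [0.431 0.136 0.053] ext [0.033 0.033 0.008]
top core 0.43 [259, 146, 8, 14] med [0.689 0.006 0.044] top [0.689 0.004 0.052] ext [0.034 0.03  0.008]
top tray 0.79 [174, 222, 48, 55] med [0.436 0.288 0.005] top [0.382 0.302 0.053] ext [0.043 0.089 0.018]
top tray 0.4 [255, 188, 21, 32] med [0.541 0.013 0.064
[... 1545 characters left out ...]
]
side tension_arm 0.83 [261, 199, 47, 22] med [0.538 0.008 0.056] top [ 0.488 -0.018  0.091] ext [0.016 0.016 0.013]
side knob_mid 0.69 [261, 200, 45, 20] med [0.535 0.008 0.054] top [ 0.488 -0.017  0.092] ext [0.016 0.017 0.011]
side full_roll 0.96 [238, 306, 69, 75] med [ 0.486 -0.328  0.046] top [ 0.485 -0.309  0.047] ext [0.148 0.151 0.009]
side full_roll 0.17 [330, 272, 19, 33] med [ 0.688 -0.233  0.04 ] top [ 0.691 -0.224  0.048] ext [0.038 0.04  0.008]
side linen_spool 0.94 [328, 274, 20, 31] med [ 0.688 -0.234  0.04 ] top [ 0.691 -0.224  0.048] ext [0.037 0.04  0.008]
side red_spool 0.97 [349, 301, 24, 26] med [ 0.723 -0.307  0.046] top [ 0.727 -0.298  0.048] ext [0.039 0.039 0.007]
```

```bash
python3 -c "
import cv2
from h import *
a=viewer.read_camera('top')['color'];b=viewer.read_camera('side')['color']
a=cv2.resize(a[110:280,140:400],(800,523));cv2.imwrite('pics/t1.png',a)
b=cv2.resize(b[120:350,140:380],(600,575),interpolation=cv2.INTER_CUBIC);cv2.imwrite('pics/s1.png',b)"
```

```text
(no output)
```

View pics/t1.png

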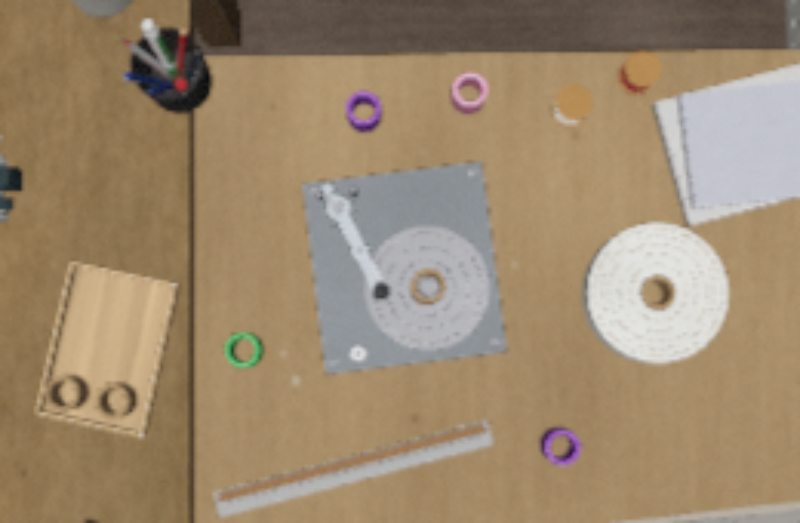

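View pics/s1.png

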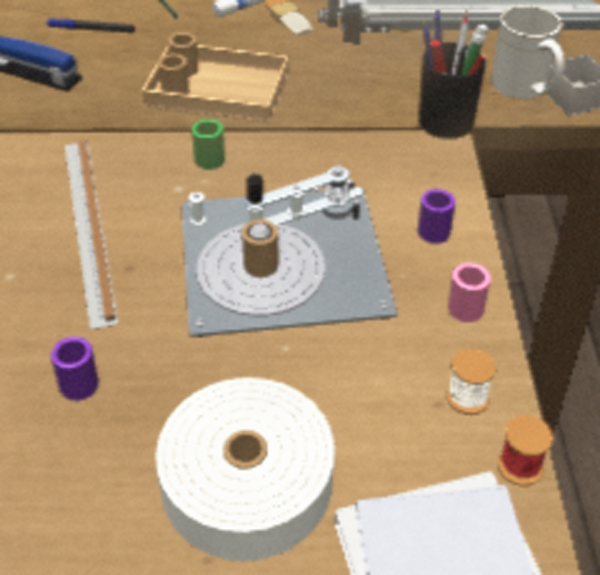

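The core over the spindle is the brown tube at top-crop (428,286), side-crop (261,247), at about (0.495,-0.065). The green tube (side-crop 208,145), the purple ones (436,215) and (75,368), and the pink one (470,292) stand free, so they are look-alikes. The tray is at the upper left and the knob at top-crop (380,291). The plate is turned about +7°.

{"op": "move_arm", "data": {
  "series": "0 0 0 0 0 0.14 1;0 0 0 0 0 0.14 1;0 0 0 0 0 0.14 1;0 0 0 0 0 0.14 1;0 0 0 0 0 0.14 1;0 0 0 0 0 0.14 1;0 0 0 0 0 0.14 1;0 0 0 0 0 0.14 1"
}}

```text
t: 1.8
eef_pos: [0.1619, 0.4731, 0.2563]
ee_rot: [3.142, 0.0, 1.686]
wrist_force: [-0.4, -0.2, 0.5]
finger_gap: 0.0857
```

{"op": "move_arm", "data": {
  "series": "-0.041 0.019 0 0 0 0 1;-0.041 0.019 0 0 0 0 1;-0.041 0.019 0 0 0 0 1;-0.041 0.019 0 0 0 0 1;-0.041 0.019 0 0 0 0 1;-0.041 0.019 0 0 0 0 1;-0.041 0.019 0 0 0 0 1;-0.041 0.019 0 0 0 0 1;-0.041 0.019 0 0 0 0 1;-0.041 0.019 0 0 0 0 1;-0.041 0.019 0 0 0 0 1;-0.041 0.019 0 0 0 0 1;-0.041 0.019 0 0 0 0 1;-0.041 0.019 0 0 0 0 1;0 0 0 0 0 0 1"
}}

```text
t: 3.3
eef_pos: [0.4976, -0.0689, 0.2557]
ee_rot: [3.141, 0.002, 1.686]
wrist_force: [-0.1, 1.7, 0.9]
finger_gap: 0.0855
```

```bash
cat > b.py <<'E'
from h import *
s=ctrl.state(); print(s["t"],s["eef_pos"],s["ee_rot"],s["joints"])
p=viewer.read_camera("wrist"); im=p["color"]
for t in ("core","tension_arm","knob_mid","unwinder","spindle_top","pivot_axis"):
    for d in nets.silhouettes(p,t)[:3]:
        w=mask_pts(p,d["region"])
        if len(w)<5: continue
        hi=w[w[:,2]>np.percentile(w[:,2],97)-.004]
        print(t,round(d["conf"],2),np.round(d["bbox"]).astype(int).tolist(),"top",np.round((hi.min(0)+hi.max(0))/2,4),"ext",np.round(np.ptp(hi,axis=0),3),len(hi))
# plate edges: points at plate height
v,u=np.mgrid[0:384,0:512]; w=pts(p,np.c_[u.ravel(),v.ravel()]); ok=(p["range_z"].ravel()>0)
for name,lo,h in (("plate",.007,.0145),("core rim",.064,.0705),("spindle",.071,.08),("knob",.09,.1)):
    q=w[ok&(w[:,2]>lo)&(w[:,2]<h)&(np.hypot(w[:,0]-.52,w[:,1]+.03)<.2)]
    if name!="plate" : q=q[np.hypot(q[:,0]-(.495 if name!="knob" else .49),q[:,1]-(-.065 if name!="knob" else -.016))<.03]
    if len(q): 
        r=cv2.minAreaRect((q[:,:2]*1000).astype(np.float32)); print(name,len(q),r,np.median(q[:,2]))
cv2.imwrite("pics/w%d.png"%p["shot"],im); print(p["shot"])
E
python3 b.py
```

```text
3.3 [ 0.49759755 -0.06891928  0.2557083 ] [3.14050147e+00 1.69294715e-03 1.68554918e+00] [-0.13687007  0.24439535  0.00840507  1.33332772 -0.00136796  1.31917146]
core 0.88 [128, 245, 47, 37] top [ 0.3264 -0.2013  0.0489] ext [0.036 0.037 0.005] 279
core 0.73 [257, 166, 31, 41] top [ 0.4966 -0.0611  0.0694] ext [0.037 0.037 0.007] 440
core 0.71 [406, 215, 42, 38] top [ 0.7082 -0.1085  0.0493] ext [0.037 0.037 0.005] 332
tension_arm 0.85 [308, 109, 114, 53] top [ 0.4908 -0.0113  0.0962] ext [0.017 0.017 0.005] 230
knob_mid 0.72 [306, 108, 110, 57] top [ 0.4908 -0.0114  0.0962] ext [0.016 0.017 0.005] 225
spindle_top 0.79 [277, 136, 167, 152] top [ 0.5353 -0.0164  0.0802] ext [0.114 0.123 0.036] 1883
pivot_axis 0.61 [277, 138, 167, 151] top [ 0.5352 -0.0143  0.0802] ext [0.114 0.119 0.036] 1892
plate 14554 ((510.9041748046875, -5.10357666015625), (385.6550598144531, 266.46990966796875), 5.009894371032715) 0.01082780561569932
core rim 500 ((496.18145751953125, -60.968631744384766), (37.4659423828125, 36.632537841796875), 33.63105392456055) 0.06772671904345934
spindle 146 ((496.9521789550781, -61.025760650634766), (14.955050468444824, 14.116982460021973), 6.537487506866455) 0.07339900829657178
knob 242 ((490.605224609375, -11.346920013427734), (16.235506057739258, 16.660354614257812), 7.009875774383545) 0.09621015869817026
5
```

```bash
python3 -c "
import cv2;a=cv2.imread('pics/w5.png');cv2.imwrite('pics/w5c.png',cv2.resize(a[60:260,160:420],(780,600),interpolation=cv2.INTER_CUBIC))"
```

```text
(no output)
```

View pics/w5c.png

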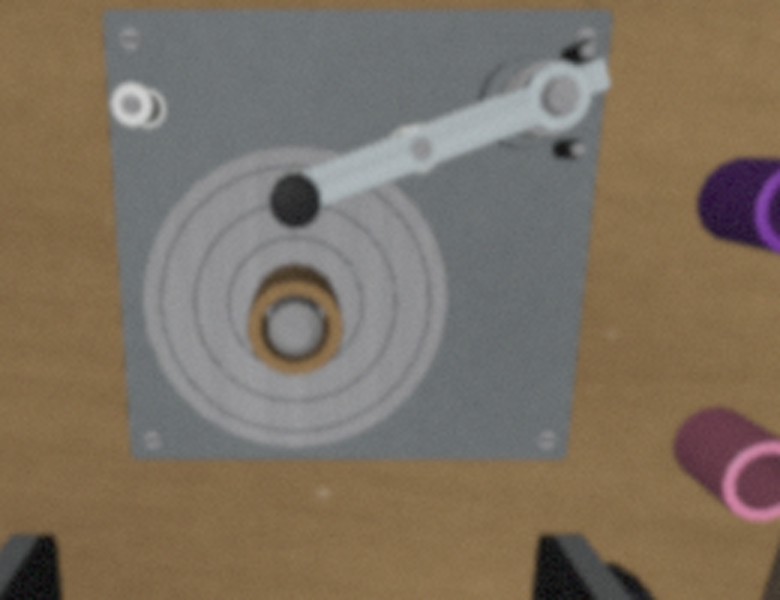

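The brown core is round the steel spindle at crop (296,326), with the knob at (296,200) and the pivot at (560,95). The plate is square to the gripper, and the left and right sides of the core are free. I'm descending.

{"op": "move_arm", "data": {
  "series": "0.007 0 0.03 0 0 0 1;0 0 0.04 0 0 0 1;0 0 0.04 0 0 0 1;0 0 0.03 0 0 0 1;0 0 0.025 0 0 0 1;0 0 0.02 0 0 0 1;0 0 0.01 0 0 0 1;0 0 0 0 0 0 1;0 0 0 0 0 0 -1;0 0 0 0 0 0 -1;0 0 0 0 0 0 -1;0 0 0 0 0 0 -1;0 0 0 0 0 0 -1;0 0 0 0 0 0 -1;0 0 0 0 0 0 -1;0 0 0 0 0 0 -1"
}}

```text
t: 5.25
eef_pos: [0.4954, -0.0578, 0.0628]
ee_rot: [3.139, 0.001, 1.692]
wrist_force: [-0.8, 1.2, 5.0]
finger_gap: 0.0371
```

{"op": "move_arm", "data": {
  "series": "0 0 -0.01 0 0 0 -1;0 0 -0.02 0 0 0 -1;0 0 -0.03 0 0 0 -1;0 0 -0.03 0 0 0 -1;0 0 -0.03 0 0 0 -1;0 0 -0.02 0 0 0 -1;0 0 0 0 0 0 -1;0 0 0 0 0 0 -1;0 0 0 0 0 0 -1"
}}

```text
t: 6.15
eef_pos: [0.4935, -0.0576, 0.2002]
ee_rot: [-3.139, -0.001, 1.692]
wrist_force: [-1.0, 0.3, -0.9]
finger_gap: 0.0373
```

```bash
cat > c.py <<'E'
from h import *
s=ctrl.state(); print(s["t"],s["eef_pos"],s["ee_rot"],s["finger_gap"])
for n in ("side","top"):
    p=viewer.read_camera(n)
    for d in nets.silhouettes(p,"core")[:7]:
        w=mask_pts(p,d["region"]); print(n,"core",np.round(d["bbox"]),np.round(np.median(w,0),3),np.round(np.percentile(w[:,2],[3,97]),3))
    for d in nets.silhouettes(p,"tray")[:1]:
        w=mask_pts(p,d["region"]); v,u=np.nonzero(d["region"])
        q=w[(w[:,2]<.04)&(w[:,0]<.56)&(w[:,0]>.3)&(w[:,1]>.19)]; r=cv2.minAreaRect((q[:,:2]*1000).astype(np.float32)); print("tray",r)
        hi=w[w[:,2]>.044]
        _,l,c=cv2.kmeans(hi[:,:2].astype(np.float32),2,None,(3,50,1e-5),5,cv2.KMEANS_PP_CENTERS) ; print(c)
cv2.imwrite("pics/s_lift.png",cv2.resize(viewer.read_camera("side")["color"][100:300,130:390],(780,600)))
E
python3 c.py
```

```text
6.15 [ 0.49352532 -0.05762221  0.20022103] [-3.13941956e+00 -5.38203794e-04  1.69169742e+00] 0.03729395826702501
side core [315. 208.  14.  22.] [ 0.687 -0.01   0.032] [0.001 0.049]
side core [224. 180.  14.  18.] [0.428 0.12  0.03 ] [0.001 0.05 ]
side core [241. 177.  17.  30.] [ 0.492 -0.077  0.189] [0.158 0.204]
side core [328. 236.  15.  22.] [ 0.704 -0.124  0.033] [0.002 0.049]
side core [169. 268.  13.  27.] [ 0.324 -0.217  0.035] [0.007 0.05 ]
tray ((428.65155029296875, 315.57415771484375), (190.72198486328125, 181.0619659423828), 79.30535125732422)
[[ 0.45190412 -0.06542364]
 [ 0.3771225   0.30140746]]
top core [291. 141.   7.  10.] [ 0.705 -0.112  0.044] [0.007 0.056]
top core [321. 256.  12.  14.] [ 0.322 -0.2    0.048] [0.012 0.056]
top core [258. 145.   8.  18.] [0.698 0.006 0.04 ] [0.022 0.054]
tray ((434.7451477050781, 289.8771667480469), (129.72711181640625, 174.29885864257812), 76.08588409423828)
[[0.3769058 0.2745535]
 [0.3870986 0.3281647]]
```

View pics/s_lift.png

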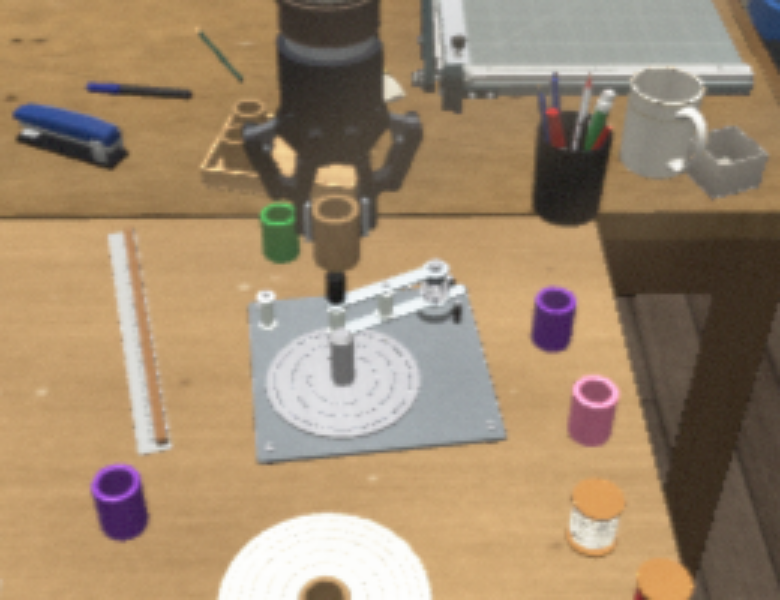

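The core hangs from the fingers at crop (336,230), base at about z=0.157, and the spindle is bare at (341,355). The tray centre is (0.435,0.290) with its x axis at -14°; the empty space is at (0.459,0.284). I'm carrying the core over now.

{"op": "move_arm", "data": {
  "series": "0.025 0.001 0 0 0 0 -1;0.035 0.001 0 0 0 0 -1;0.035 0.001 0 0 0 0 -1;0.035 0.001 0 0 0 0 -1;0.04 0.001 0 0 0 0 -1;0.04 0.001 0 0 0 0 -1;0.04 0.001 0 0 0 0 -1;0.035 0 0 0 0 0 -1;0.035 0 0 0 0 0 -1;0.023 0 0 0 0 0 -1;0 0 0 0 0 0 -1;0 0 0 0 0 0 -1;0 0 0 0 0 0 -1"
}}

```text
t: 7.8
eef_pos: [0.46, 0.2827, 0.2011]
ee_rot: [-3.141, 0.001, 1.691]
wrist_force: [1.0, 0.2, -0.6]
finger_gap: 0.037
```

```bash
python3 -c "
from h import *
s=ctrl.state(); print(s['eef_pos'],s['ee_rot'])
p=viewer.read_camera('wrist'); cv2.imwrite('pics/w_tray.png',p['color'])"
```

```text
[0.45995544 0.28274802 0.20110353] [-3.14103498e+00  6.74561350e-04  1.69091408e+00]
```

View pics/w_tray.png

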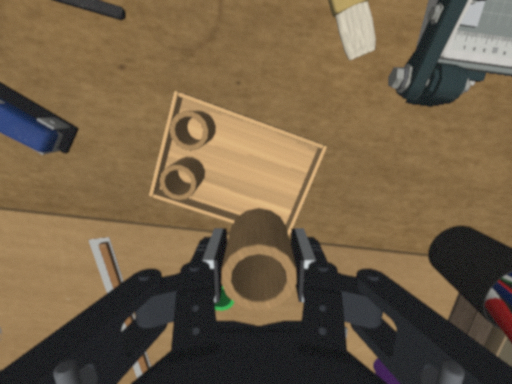

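The core is still held at (260,265). The tray is at (240,160), with its two empties at (195,130) and (180,180) and its right part free. The tray position agrees in the top and side views, so I'm lowering.

{"op": "move_arm", "data": {
  "series": "0 0 0.03 0 0 0 -1;0 0 0.04 0 0 0 -1;0 0 0.035 0 0 0 -1;0 0 0.02 0 0 0 -1;0 0 0.012 0 0 0 -1;0 0 0.008 0 0 0 -1;0 0 0.005 0 0 0 -1;0 0 0 0 0 0 -1;0 0 0 0 0 0 -1"
}}

```text
t: 8.75
eef_pos: [0.4607, 0.284, 0.0523]
ee_rot: [3.14, -0.001, 1.692]
wrist_force: [-0.6, -0.5, 0.1]
finger_gap: 0.0372
```

```bash
python3 -c "
from h import *
s=ctrl.state(); print(s['eef_pos'],s['wrist_force'],s['finger_gap'])
p=viewer.read_camera('side'); cv2.imwrite('pics/s_low.png',cv2.resize(p['color'][60:220,150:330],(675,600),interpolation=cv2.INTER_CUBIC))"
```

```text
[0.46068165 0.28402448 0.0522733 ] [-0.59044307 -0.51673667  0.09164938] 0.03717997813118786
```

View pics/s_low.png

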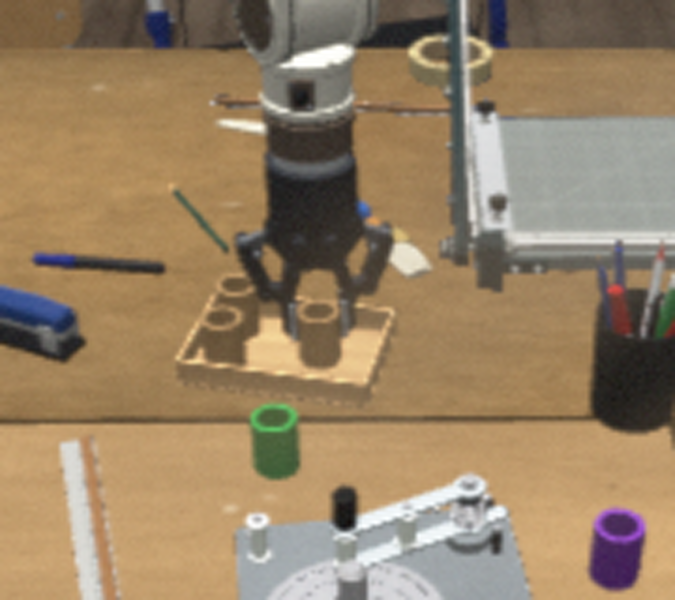

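The core is inside the tray at (320,335), clear of the two empties and the walls. I'm lowering the last few mm and releasing.

{"op": "move_arm", "data": {
  "series": "0 0 0.002 0 0 0 -1;0 0 0 0 0 0 -1;0 0 0 0 0 0 0.2;0 0 0 0 0 0 0.2;0 0 0 0 0 0 0.2;0 0 0 0 0 0 0.2;0 0 -0.01 0 0 0 0.2;0 0 -0.03 0 0 0 0.2;0 0 -0.04 0 0 0 0.2;0 0 -0.04 0 0 0 0.2;0 0 -0.03 0 0 0 0.2;0 0 0 0 0 0 0.2;0 0 0 0 0 0 0.2"
}}

```text
t: 10.1
eef_pos: [0.4604, 0.2839, 0.2007]
ee_rot: [3.139, -0.001, 1.692]
wrist_force: [0.5, -0.1, -0.5]
finger_gap: 0.0513
```

```bash
cat > d.py <<'E'
from h import *
s=ctrl.state(); print(s["t"],s["eef_pos"],s["ee_rot"],s["finger_gap"],s["joints"])
for n in ("top","side"):
    p=viewer.read_camera(n)
    v,u=np.mgrid[0:384,0:512]; w=pts(p,np.c_[u.ravel(),v.ravel()])[p["range_z"].ravel()>0]
    for nm,c,lo,h,rad in (("core",(.46,.284),.04,.07,.03),("knob",(.49,-.013),.088,.1,.025),("pivot",(.58,.035),.055,.085,.03)):
        q=w[(np.hypot(w[:,0]-c[0],w[:,1]-c[1])<rad)&(w[:,2]>lo)&(w[:,2]<h)]
        if len(q): print(n,nm,len(q),np.round((q.min(0)+q.max(0))/2,4),np.round(np.ptp(q,axis=0),3))
E
python3 d.py
```

```text
10.1 [0.46039229 0.28386887 0.20065836] [ 3.13915934e+00 -1.10112190e-03  1.69174675e+00] 0.05133449929546382 [ 5.52530990e-01  3.48511318e-01  6.35254831e-03  1.22596676e+00
 -1.77189505e-05  2.00237821e+00]
top core 65 [0.4607 0.2791 0.0523] [0.036 0.038 0.018]
top knob 19 [ 0.492  -0.0126  0.0955] [0.016 0.013 0.008]
top pivot 69 [0.5742 0.0311 0.0672] [0.04  0.03  0.018]
side core 83 [0.4574 0.277  0.0472] [0.033 0.04  0.014]
side knob 34 [ 0.4877 -0.0163  0.0924] [0.016 0.014 0.008]
side pivot 68 [0.5712 0.0283 0.0635] [0.034 0.025 0.017]
```

The core stands in the tray at about (0.460,0.281). Next is the knob. I'll grip it with the fingers along the swing direction, so I turn +1.57 and travel to above (0.4905,-0.012).

{"op": "move_arm", "data": {
  "series": "0 0 0 0 0 0.143 -0.1;0 0 0 0 0 0.143 -0.1;0 0 0 0 0 0.143 -0.1;0 0 0 0 0 0.143 -0.1;0 0 0 0 0 0.143 -0.1;0 0 0 0 0 0.143 -0.1;0 0 0 0 0 0.143 -0.1;0 0 0 0 0 0.143 -0.1;0 0 0 0 0 0.143 -0.1;0 0 0 0 0 0.143 -0.1;0 0 0 0 0 0.143 -0.1;0 0 0 0 0 0 -0.1"
}}

```text
t: 11.4
eef_pos: [0.5031, 0.1715, 0.1972]
ee_rot: [-3.053, 0.02, 0.283]
wrist_force: [-0.4, 0.6, -1.0]
finger_gap: 0.0385
```

{"op": "move_arm", "data": {
  "series": "-0.0005 0.025 0 0 0 0 -0.1;-0.0005 0.038 0 0 0 0 -0.1;-0.001 0.04 0 0 0 0 -0.1;-0.001 0.04 0 0 0 0 -0.1;-0.001 0.04 0 0 0 0 -0.1;-0.0005 0.04 0 0 0 0 -0.1;-0.0005 0.04 0 0 0 0 -0.1;-0.0005 0.034 0 0 0 0 -0.1;0 0 0 0 0 0 -0.1;0 0 0 0 0 0 -0.1;0 0 0 0 0 0 -0.1"
}}

```text
t: 12.5
eef_pos: [0.5813, -0.1073, 0.1717]
ee_rot: [-3.05, 0.017, 0.293]
wrist_force: [0.0, -0.2, -0.6]
finger_gap: 0.0382
```

```bash
cat > e.py <<'E'
from h import *
s=ctrl.state(); print(s["t"],s["eef_pos"],s["ee_rot"],s["finger_gap"])
p=viewer.read_camera("wrist")
v,u=np.mgrid[0:384,0:512]; w=pts(p,np.c_[u.ravel(),v.ravel()])[p["range_z"].ravel()>0]
for nm,c,lo,h,rad in (("knob",(.49,-.013),.09,.1,.025),("spindle",(.497,-.062),.071,.08,.025)):
    q=w[(np.hypot(w[:,0]-c[0],w[:,1]-c[1])<rad)&(w[:,2]>lo)&(w[:,2]<h)]
    if len(q): print(nm,len(q),np.round((q.min(0)+q.max(0))/2,4),np.round(np.ptp(q,axis=0),3))
cv2.imwrite("pics/w_knob.png",p["color"])
E
python3 e.py
```

```text
12.5 [ 0.58133702 -0.10734074  0.17173228] [-3.04987471  0.01746865  0.29266954] 0.03820545811699796
knob 293 [ 0.4919 -0.0123  0.0938] [0.016 0.018 0.008]
```

View pics/w_knob.png

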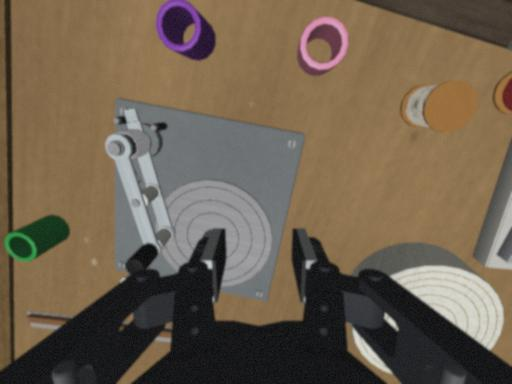

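The pose drifted during the turn: the yaw stopped at 0.28 with a tilt and a shift. The knob is at pixel (143,257) and the gripper is now over the spindle's right side, all in the clear. I'll check the joints and correct.

```bash
cat > g.py <<'E'
from h import *
from scipy.spatial.transform import Rotation as R
import sys
s=ctrl.state(); print(s["t"],np.round(s["eef_pos"],4),np.round(s["ee_rot"],3),"J",np.round(s["joints"],3),"F",np.round(s["wrist_force"],1),s["finger_gap"])
a=[float(x) for x in sys.argv[1:]]
if a:
    r=R.from_euler("xyz",s["ee_rot"]); t=R.from_euler("xyz",[np.pi,0,a[3]])
    print("shift in tool now",np.round(r.inv().apply(np.array(a[:3])-s["eef_pos"]),4),"turn",np.round((r.inv()*t).as_rotvec(),3),"shift after turn",np.round(t.inv().apply(np.array(a[:3])-s["eef_pos"]),4))
E
python3 g.py 0.491 -0.012 0.172 0.119
```

```text
12.55 [ 0.5815 -0.1072  0.1721] [-3.05   0.017  0.293] J [-0.216  0.51   0.177  1.297  0.071  2.631] F [ 0.4  0.1 -0.1] 0.038671165172953555
shift in tool now [-0.0591 -0.1167  0.0118] turn [-0.09   0.025  0.173] shift after turn [-7.850e-02 -1.052e-01  1.000e-04]
```

yaw = q1 − q6 + π, so joint 6 had run into its limit. The other half-turn (yaw 3.26, q6 ≈ −0.1) gives the same grasp, so I'm turning back that way.

{"op": "move_arm", "data": {
  "series": "0 0 0 -0.09 0.025 0 -0.1;0 0 0 0 0 -0.14 -0.1;0 0 0 0 0 -0.14 -0.1;0 0 0 0 0 -0.14 -0.1;0 0 0 0 0 -0.14 -0.1;0 0 0 0 0 -0.14 -0.1;0 0 0 0 0 -0.14 -0.1;0 0 0 0 0 -0.14 -0.1;0 0 0 0 0 -0.14 -0.1;0 0 0 0 0 -0.14 -0.1;0 0 0 0 0 -0.14 -0.1;0 0 0 0 0 -0.14 -0.1;0 0 0 0 0 -0.14 -0.1;0 0 0 0 0 -0.14 -0.1;0 0 0 0 0 -0.14 -0.1;0 0 0 0 0 -0.14 -0.1;0 0 0 0 0 -0.14 -0.1;0 0 0 0 0 -0.14 -0.1;0 0 0 0 0 -0.14 -0.1;0 0 0 0 0 -0.14 -0.1"
}}

```text
t: 14.55
eef_pos: [0.5818, -0.1069, 0.1729]
ee_rot: [3.137, 0.008, 2.958]
wrist_force: [0.5, -0.2, -0.3]
finger_gap: 0.0386
```

```bash
python3 g.py 0.491 -0.012 0.172 3.26
```

```text
14.55 [ 0.5818 -0.1069  0.1729] [3.137 0.008 2.958] J [-1.840e-01  4.600e-01  1.020e-01  1.204e+00  5.000e-03 -1.000e-03] F [ 0.5 -0.2 -0.3] 0.03861193575952872
shift in tool now [0.1066 0.0768 0.0004] turn [ 0.003  0.009 -0.302] shift after turn [0.079  0.105  0.0009]
```

{"op": "move_arm", "data": {
  "series": "0 0 0 0 0 -0.15 -0.1;0 0 0 0 0 -0.15 -0.1;0.025 0.034 0 0 0 0 -0.1;0.03 0.036 0 0 0 0 -0.1;0.024 0.035 0 0 0 0 -0.1;0 0 0 0 0 0 -0.1;0 0 0 0 0 0 -0.1;0 0 0 0 0 0 -0.1"
}}

```text
t: 15.35
eef_pos: [0.493, -0.0125, 0.1727]
ee_rot: [3.14, 0.011, -3.032]
wrist_force: [0.9, -0.2, 0.9]
finger_gap: 0.0379
```

```bash
python3 g.py 0.491 -0.012 0.095 3.26; python3 e.py
```

```text
15.35 [ 0.493  -0.0125  0.1727] [ 3.14   0.011 -3.032] J [-0.027  0.273 -0.177  1.11   0.003 -0.137] F [ 0.9 -0.2  0.9] 0.03791214054646829
shift in tool now [0.0028 0.0006 0.0777] turn [ 0.001  0.011 -0.009] shift after turn [0.0019 0.0008 0.0777]
15.35 [ 0.49302147 -0.01253639  0.17268609] [ 3.14015999  0.01096073 -3.03204304] 0.03791214054646829
knob 414 [ 0.4902 -0.0122  0.094 ] [0.018 0.017 0.008]
spindle 265 [ 0.4958 -0.0615  0.0733] [0.016 0.016 0.005]
```

{"op": "move_arm", "data": {
  "series": "0.002 0 0.02 0 0.01 0 -0.1;0 0 0.025 0 0 0 -0.1;0 0 0.018 0 0 0 -0.1;0 0 0.01 0 0 0 -0.1;0 0 0.005 0 0 0 -0.1;0 0 0 0 0 0 -0.1;0 0 0 0 0 0 -1;0 0 0 0 0 0 -1;0 0 0 0 0 0 -1;0 0 0 0 0 0 -1;0 0 0 0 0 0 -1;0 0 0 0 0 0 -1"
}}

```text
t: 16.6
eef_pos: [0.4911, -0.013, 0.0951]
ee_rot: [3.14, 0.001, -3.033]
wrist_force: [0.9, -0.1, 6.4]
finger_gap: 0.0163
```

```bash
cat > k.py <<'E'
# planned knob path about the pivot, steps in tool axes (yaw fixed)
from h import *
s=ctrl.state(); th=np.radians(7); yaw=s["ee_rot"][2]
U=np.array([[np.cos(th),-np.sin(th)],[np.sin(th),np.cos(th)]])
T=np.array([[np.cos(yaw),np.sin(yaw)],[np.sin(yaw),-np.cos(yaw)]])
a0=np.arctan2(-35,-95); L=np.hypot(95,35)/1000; prev=None
for a in np.linspace(0,.7,8):
    k=U@(np.array([.095,.085])+L*np.array([np.cos(a0-a),np.sin(a0-a)]))+[.4965,-.0615]
    print(round(a,2),np.round(k,4), None if prev is None else np.round(T@(k-prev),4)); prev=k
E
python3 g.py; python3 k.py
```

```text
16.6 [ 0.4911 -0.013   0.0951] [ 3.140e+00  1.000e-03 -3.033e+00] J [-0.027  0.357 -0.285  0.928  0.002 -0.136] F [ 0.9 -0.1  6.4] 0.016272401883631573
0.0 [ 0.4904 -0.0119] None
0.1 [ 0.4862 -0.0027] [0.0032 0.0096]
0.2 [0.483  0.0069] [0.0022 0.0099]
0.3 [0.4807 0.0168] [0.0012 0.0101]
0.4 [0.4795 0.0268] [0.0002 0.0101]
0.5 [0.4792 0.037 ] [-0.0008  0.0101]
0.6 [0.48  0.047] [-0.0018  0.01  ]
0.7 [0.4817 0.057 ] [-0.0028  0.0097]
```

The knob is gripped (gap 16 mm). I'm swinging along the arc.

{"op": "move_arm", "data": {
  "series": "0.0017 0.0047 0 0 0 0 -1;0.0015 0.0049 0 0 0 0 -1;0.0012 0.005 0 0 0 0 -1;0.001 0.005 0 0 0 0 -1;0.0007 0.005 0 0 0 0 -1;0.0005 0.005 0 0 0 0 -1;0.0002 0.005 0 0 0 0 -1;0 0.005 0 0 0 0 -1;-0.0003 0.005 0 0 0 0 -1;-0.0005 0.005 0 0 0 0 -1;-0.0008 0.005 0 0 0 0 -1;-0.001 0.005 0 0 0 0 -1;0 0 0 0 0 0 -1;0 0 0 0 0 0 -1"
}}

```text
t: 18.0
eef_pos: [0.476, 0.0437, 0.0948]
ee_rot: [-3.139, -0.008, -3.035]
wrist_force: [-10.8, -6.5, 16.3]
finger_gap: 0.0161
```

```bash
python3 g.py
```

```text
18.0 [0.476  0.0437 0.0948] [-3.139 -0.008 -3.035] J [ 0.093  0.341 -0.311  0.927 -0.003 -0.014] F [-10.8  -6.5  16.3] 0.016119545538901044
```

The side force is larger than expected, so I'm taking a look before going on.

```bash
python3 -c "
from h import *
p=viewer.read_camera('side'); a=cv2.resize(p['color'][140:260,190:320],(650,600),interpolation=cv2.INTER_CUBIC); cv2.imwrite('pics/s_sw.png',a)
s=ctrl.state();print(s['wrist_force'],s['ft_torque'])
p=viewer.read_camera('wrist')
v,u=np.mgrid[0:384,0:512]; w=pts(p,np.c_[u.ravel(),v.ravel()])[p['range_z'].ravel()>0]
q=w[(np.hypot(w[:,0]-.578,w[:,1]-.033)<.03)&(w[:,2]>.05)&(w[:,2]<.09)]; print(len(q),q.min(0),q.max(0))"
```

```text
[-10.78216862  -7.03506137  16.38559802] [-1.58813769  2.12806298 -0.2052811 ]Traceback (most recent call last):
  File "<string>", line 7, in <module>
    q=w[(np.hypot(w[:,0]-.578,w[:,1]-.033)<.03)&(w[:,2]>.05)&(w[:,2]<.09)]; print(len(q),q.min(0),q.max(0))
                                                                                         ~~~~~^^^
    return umr_minimum(a, axis, None, out, keepdims, initial, where)
ValueError: zero-size array to reduction operation minimum which has no identity
```

View pics/s_sw.png

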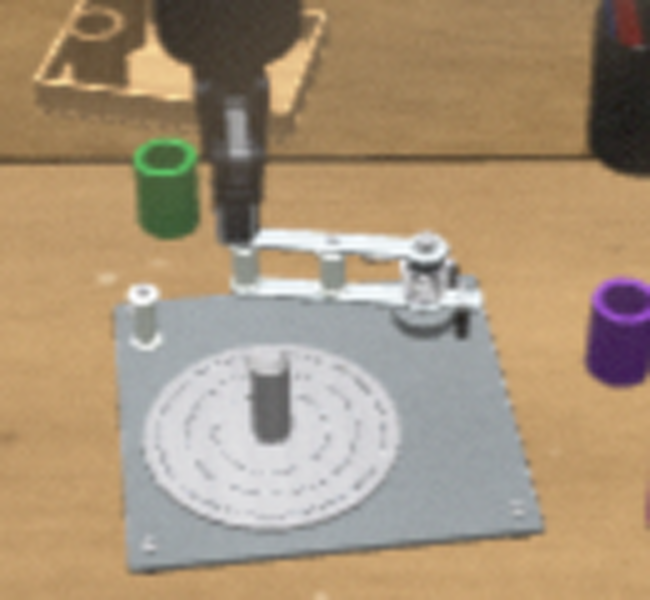

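The arm is swung most of the way (about 0.58 rad), with the knob between the fingers at (237,225). The upward force suggests the tips touch the arm plate, so I'm easing up 2 mm and going on to the stop.

{"op": "move_arm", "data": {
  "series": "0.001 0 -0.001 0 0 0 -1;0 0.004 -0.001 0 0 0 -1;0 0.004 0 0 0 0 -1;0 0.003 0 0 0 0 -1;0 0.002 0 0 0 0 -1;0 0 0 0 0 0 -1;0 0 0 0 0 0 -1;0 0 0 0 0 0 -1"
}}

```text
t: 18.9
eef_pos: [0.4767, 0.0557, 0.0951]
ee_rot: [-3.137, -0.003, -3.035]
wrist_force: [2.2, -9.9, -4.7]
finger_gap: 0.016
```

```bash
python3 g.py
```

```text
18.9 [0.4767 0.0557 0.0951] [-3.137e+00 -3.000e-03 -3.035e+00] J [ 0.119  0.341 -0.31   0.923 -0.005  0.013] F [ 2.2 -9.9 -4.7] 0.015965080097223736
```

{"op": "move_arm", "data": {
  "series": "-0.0005 0.002 0 0 0 0 -1;-0.0005 0.002 0 0 0 0 -1;0 0 0 0 0 0 -1;0 0 0 0 0 0 -1;0 0 0 0 0 0 -1"
}}

```text
t: 19.4
eef_pos: [0.4768, 0.0564, 0.0951]
ee_rot: [-3.129, -0.004, -3.038]
wrist_force: [1.4, -20.6, -2.1]
finger_gap: 0.0161
```

```bash
python3 g.py
python3 - <<'E'
from h import *
for n in ("top","side"):
    p=viewer.read_camera(n)
    v,u=np.mgrid[0:384,0:512]; w=pts(p,np.c_[u.ravel(),v.ravel()])[p["range_z"].ravel()>0]
    q=w[(np.hypot(w[:,0]-.46,w[:,1]-.284)<.03)&(w[:,2]>.04)&(w[:,2]<.07)]
    print(n,"core",len(q),np.round((q.min(0)+q.max(0))/2,3) if len(q) else "")
    q=w[(abs(w[:,0]-.53)<.065)&(abs(w[:,1]-.045)<.035)&(w[:,2]>.056)&(w[:,2]<.068)]
    if len(q)>10:
        l=cv2.fitLine(q[:,:2].astype(np.float32),cv2.DIST_HUBER,0,.01,.01).ravel()
        d=np.degrees(np.arctan2(l[1],l[0])); print("arm line deg",len(q),d, "joint est", np.radians(20.2+7-(d if d<90 else d-180)))
    if n=="side": cv2.imwrite("pics/s_end.png",cv2.resize(p["color"][110:250,180:320],(600,600),interpolation=cv2.INTER_CUBIC))
E
```

```text
19.4 [0.4768 0.0564 0.0951] [-3.129 -0.004 -3.038] J [ 0.125  0.342 -0.308  0.926 -0.012  0.021] F [  1.4 -20.6  -2.1] 0.016123555410763213
top core 66 [0.461 0.278 0.05 ]
arm line deg 36 0.6231479 joint est 0.46385357
side core 0 
arm line deg 176 -14.10248 joint est 0.7208643
```

View pics/s_end.png

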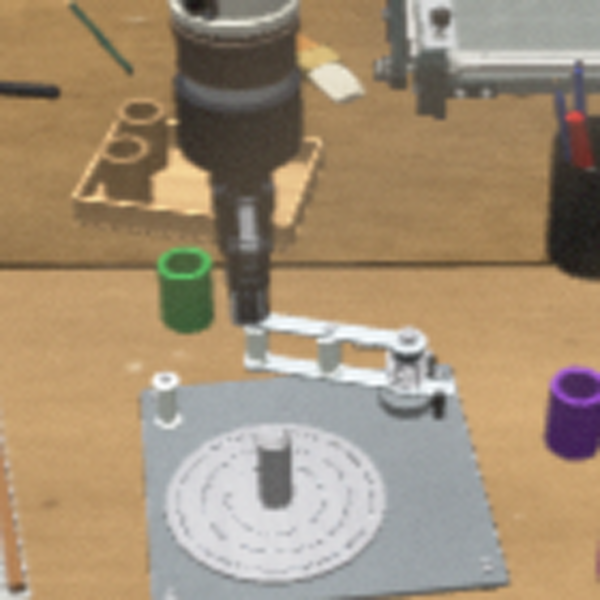

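The last 4 mm of command moved the tool only 0.7 mm while the push rose from 10 to 21 N, so the arm is on its stop. The side view gives about 0.72 rad. The core's rim is still seen standing in the tray in the top view. Handing in.

```bash
python3 -c "
from bench import ctrl
print(ctrl.sign_off()); s=ctrl.state(); print(s['t'],s['eef_pos'],s['wrist_force'])"
```

```text
the job is handed in; nothing more can be done
None
the job is handed in; nothing more can be done
```

I lifted the empty core off the spindle and stood it in the free part of the tray. I then gripped the tension arm's knob, swung the arm to its outer stop, and handed in at about 19.5 s while still holding it there. The hand-in gives no verdict.

**Last checks that agreed:**
- **Arm at its stop:** the final 4 mm of commanded push moved the tool only 0.7 mm while the force rose from 10 to 21 N. The side view put the arm at about 0.72 rad, against the 0.70 stop.
- **Core in the tray:** the top view still showed its rim at (0.461, 0.278), inside the walls.

**Checks that failed or disagreed:**
- **Top view of the arm:** it gave 0.46 rad from only 36 points, with the gripper in the way, so I disregarded it.
- **Side view of the core:** the gripper hid it at the end.
- **Roll and spools:** I did not measure them again at the end; no move went near them.
- **Turn after placing the core:** joint 6 ran into its range limit, and the tool drifted and tilted slightly in free space. I corrected it by gripping half a turn round.
- **During the swing:** the force on the tool briefly rose to about 16 N upward, probably the fingertips touching the arm's plate. Easing up 2 mm cleared it.

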